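# Try two thumb screws in their gauge nuts and back out the one that binds

### The arm

A 7-joint arm with a two-finger parallel gripper is mounted at the origin on a cart in front of the work surface, level with it; the furniture and walls round the work are solid. World frame = base frame: x ahead of the robot, y to its left, z up, the work surface at z = 0. Lengths are in m, angles in rad, forces in N, time in s.
With the tool pointing down it reaches from about 0.35 to 0.9 m from the base axis. Payload 8.1 kg.
Tool frame: the origin (TCP) lies at the centre of the arm's flange, where the gripper is bolted on; the fingertips stand 178 mm ahead of it and the grasp point (between the pads) lies 159 mm ahead of it; x points along the fingers, z is the direction in which the jaws open and shut, and the axes are right-handed (so a half turn about x gives the same grasp; the last joint's range is limited). The gripper opens to 92 mm and grips with 3 to 60 N. Pads are 19 mm wide; open, the fingers measure 130 mm over their backs; the gripper's body (75 mm by 190 mm) begins 47 mm behind the grasp point.
Start: joints at [1.177, 0.434, 0.025, 1.573, -0.012, 1.134, -0.075], TCP at [0.179, -0.599, 0.405] pointing down, gripper open.
Joint ranges: [-2.62, 2.62], [-0.44, 2.09], [-1.27, 1.32], [0.08, 2.57], [-1.32, 4.46], [0.12, 2], [-2.74, 2.74]. Speed limits (rad/s): [2.22, 2.22, 3.01, 3.01, 3.14, 3.14, 3.14].

### API

Orientations are given as a rotation vector (axis times angle).
In Python, from cell import arm, get_image, search_frame, pinpoint gives the robot as it stands.
- The arm moves only by the tool arm_command, never from a script. Its argument "motion" is a list of rows, each a list of 7 numbers: the finger opening in mm, from 0 to 91.8, then the shift along the tool's x, y, z in mm, then the turn, a rotation vector about the tool's x, y, z in degrees. In form: [[fingers, x, y, z, ax, ay, az], ...]. A call has 1 to 5 rows; each row shifts and turns the commanded pose from where the row before left it, along the tool's axes as they then stand; what a row does not reach is not made up. A row lasts 1/8 s, in which the tool goes at most 62.5 mm and 10.7 degrees, less where a joint would pass 70% of its speed; a pose out of reach is approached as far as the arm can. A call with a gripper value outside its range is refused whole. The fingers move at their own pace and stop on an object; "newtons" is the grip in N (left out, the last holds). Time passes only in rows, so rows that do not move let the fingers close. It gives the time, the measured TCP pose, the force and the opening at its end, in the units of the state.
- arm.observe(): the state, without advancing time (a new reading comes with each control period).
- get_image(name): name is "side" or "top" or "wrist"; returns a dict with "frame" (480x640x3 uint8, red, green, blue), "range_z" (480x640 float32, m along the optical axis (not along the pixel's ray), 0 where there is no reading), "K" (3x3 intrinsics, pixels), "origin" and "rotation" of the camera in the world; the wrist camera has in their place "tool_from_camera" (4x4, takes a point from camera to tool coordinates, whose origin is the TCP and whose axes are the tool frame's). Camera axes: x right, y down, z forward; pixel columns grow to the right and rows downward; lengths in m; the calibration is good to about 2 mm. The wrist camera is an equidistant fisheye: a pixel r from the principal point sees the ray r / f radians off the axis. A picture is of the moment at which its call begins: read the wrist's pose just before it.
- arm.sign_off(): hands the job in, once; it reports no verdict.
Trained networks look in the newest picture that a camera, given by its name, has taken for a name from the list of things; names that differ only in an ending like _2 or _b are one class to them, and where a whole thing is asked for, a point or a joint stands for the part that bears it (a point fixed in the world has none). Each returns a list of dicts, best first, with "p" (0 to 1); they miss things now and then, are a little off and sometimes report something else, mostly with a low value. They report only what shows in the picture. A call takes as long as a camera call.
- search_frame(camera, target): "point" ([x, y, z] in m, in world coordinates, good to about 4 mm: the middle of the surface that is visible of it).
- pinpoint(camera, target): "point" ([x, y, z] in m, in world coordinates, good to about 4 mm: a listed point, or the origin of a listed thing).
The state is a dict: "clock": time; "joints": joint angles; "dq": joint speeds; "joint_efforts": joint torques, N m; "position": TCP position; "ee_rot": TCP orientation; "force": force on the tool from outside, world axes, zero at the start; "ft_torque": the same for the moment, N m; "width": opening from 0.0 (shut) to 1.0 (fully open).
Only numpy, scipy, OpenCV 4.12 (cv2) and the standard library are available. Lean on these libraries where they do the work, as an engineer would, in place of code of your own. Each camera call takes 0.05 s, during which the arm holds its last target. There are 200 camera calls.

### The job

Two thumb screws have been started in the gauge nuts of the two sloping stands; one is good and one binds partway. Turn both clockwise as far as they will go, leaving both in while you compare them, then back the one that binds all the way out to its stop and leave the free-running one screwed fully home. Do not shift the oil can, the wax tin or the oilstone.

Things in the scene. Friction and masses are not known exactly. Their poses are not given: they have to be found in the camera images.
- gauge_a: fixed oak gauge stand, 150 x 120 mm; origin under its centre, z up. The screw axis leans 28 degrees from vertical toward the stand's -x and meets its sloping board 85 mm above the origin. A steel gauge nut there (hexagon, 58 mm over corners, 23 mm high) holds a thumb screw. Both stands look alike and may trade places
- gauge_b: fixed oak gauge stand, 150 x 120 mm; origin under its centre, z up. The screw axis leans 28 degrees from vertical toward the stand's -x and meets its sloping board 85 mm above the origin. A steel gauge nut there (hexagon, 58 mm over corners, 23 mm high) holds a thumb screw. Both stands look alike and may trade places
- screw_a (a joint): turn of this stand's thumb screw, rad: 0 = backed fully out (stop), grows clockwise seen from the wing end, going in 3.8 mm per rad. Starts at 0.2 to 0.45. A free screw runs to a hard stop at 1.60 (home); one that binds stops dead at about 0.90; only turning tells which. Friction of 0.12 N m holds it where left
- screw_b (a joint): turn of this stand's thumb screw, rad: 0 = backed fully out (stop), grows clockwise seen from the wing end, going in 3.8 mm per rad. Starts at 0.2 to 0.45. A free screw runs to a hard stop at 1.60 (home); one that binds stops dead at about 0.90; only turning tells which. Friction of 0.12 N m holds it where left
- screw_a_wing (a point): centre of the screw's flat steel wing: 96 mm long (x), 12 mm thick (y), 34 mm tall, round ends; z = screw axis, out of the nut; moves with the screw. Grip across y. It lies 65 mm from the sloping board when backed out, 59 mm home. Below the wing: neck of 18 mm diameter, then, from 26 mm below this point, a 34 mm collar; nut top 36 mm below it when home
- screw_b_wing (a point): centre of the screw's flat steel wing: 96 mm long (x), 12 mm thick (y), 34 mm tall, round ends; z = screw axis, out of the nut; moves with the screw. Grip across y. It lies 65 mm from the sloping board when backed out, 59 mm home. Below the wing: neck of 18 mm diameter, then, from 26 mm below this point, a 34 mm collar; nut top 36 mm below it when home
- oil_can: loose tinplate oil can with a spout, 69 x 91 x 166 mm, standing behind and between the stands; origin at the centre of its underside. To be left alone
- wax_tin: loose round tin with a lid, 66 mm across, 27 mm high, lying in front and between the stands; origin at the centre of its underside. To be left alone
- oilstone: loose oilstone in an oak block, 62 x 205 x 35 mm, at the right front of the bench; origin at the centre of its underside. To be left alone

How it is judged:
By the outcome, as a careful person would: the job done as asked, in the order asked, and still so for the second after the job is handed in, with the robot touching nothing.
It also fails if it takes over 61 s, if anything falls off the work surface, if the arm or the gripper's body presses on something with over 40 N, if the wrist force passes 120 N, or if a joint passes its speed limit or range.

## Working session

There is one attempt and no reset: what is moved stays moved. The work goes in short steps, Python scripts to look and compute and a tool call to move; the robot and the scene stay as the last step left them, time stands still between calls to the robot, and variables do not carry over. Pictures are saved under pics/ and viewed, about 8 in all and at most 12, crops included, and the job is handed in when it is done.

Besides the shell and the picture viewer there is one more tool, called as name(argument=value, ...), one argument or row to a line, values as JSON. arm_command: Moves the arm, as the interface text tells. Its arguments: {"type":"object","properties":{"motion":{"type":"array"},"newtons":{"type":"number"}},"required":["motion"]}

```bash
mkdir -p pics; ls; python3 - <<'E'
from cell import arm,get_image,search_frame,pinpoint
import cv2,numpy as np
print(arm.observe())
ims=[]
for c in("top","side"):
    g=get_image(c); ims.append(g["frame"][:,:,::-1]); print(c,np.round(g["origin"],3),np.round(g["rotation"],3).tolist(),g["K"].tolist())
    for n in("gauge_a","screw_a_wing","oil_can","wax_tin","oilstone"):
        for f in(pinpoint,search_frame):
            print(c,n,f.__name__,[(np.round(d["point"],3).tolist(),round(d["p"],2)) for d in f(c,n)][:4])
for c,i in zip("ts",ims): cv2.imwrite(f"pics/{c}0.png",i)
E
```

```text
pics
{'clock': 0.0, 'joints': array([ 1.17739987,  0.43520872,  0.02499806,  1.57409731, -0.01159575,
        1.13398667, -0.07509227]), 'dq': array([ 1.16633278e-03, -2.27280769e-05,  2.04447789e-03,  1.26250150e-04,
        1.53860762e-03, -8.30721513e-04, -6.71397690e-04]), 'joint_efforts': array([-3.11294696e-05, -6.67857599e+01,  9.84789021e-01, -3.14466405e+01,
       -6.05343003e-02,  4.28833324e-02,  1.46165726e-04]), 'position': array([ 0.17908703, -0.59855093,  0.40395382]), 'ee_rot': array([ 0.99328363,  1.33418442, -0.99195506]), 'force': array([ 0.16171342, -0.84862833, -0.46197552]), 'ft_torque': array([0.02665288, 0.04851166, 0.01325532]), 'width': 1.0001212233791097}
top [ 0.481 -0.095  1.323] [-2.211, 2.152, -0.1] [[527.1755124053216, 0.0, 316.2249482777926], [0.0, 527.1755124053216, 235.3776744854106], [0.0, 0.0, 1.0]]
top gauge_a call [([0.574, -0.155, -0.004], 0.79), ([0.588, 0.137, 0.0], 0.72)]
top gauge_a call [([0.585, 0.13, 0.097], 0.77), ([0.564, -0.156, 0.089], 0.55)]
top screw_a_wing call [([0.542, -0.162, 0.14], 0.75)]
top screw_a_wing call [([0.55, -0.159
[... 380 characters left out ...]
.75, -1.277] [[594.8849648499194, 0.0, 324.20254789905874], [0.0, 594.8849648499194, 245.6243464818046], [0.0, 0.0, 1.0]]
side gauge_a call [([0.571, -0.161, 0.001], 0.88), ([0.591, 0.142, 0.003], 0.85)]
side gauge_a call [([0.565, -0.132, 0.069], 0.65), ([0.575, 0.167, 0.073], 0.65)]
side screw_a_wing call [([0.542, -0.16, 0.143], 0.86)]
side screw_a_wing call [([0.545, -0.151, 0.148], 0.73)]
side oil_can call [([0.751, 0.005, 0.005], 0.86)]
side oil_can call [([0.746, 0.034, 0.052], 0.58)]
side wax_tin call [([0.437, 0.023, 0.001], 0.92)]
side wax_tin call [([0.437, 0.032, 0.027], 0.77)]
side oilstone call [([0.446, -0.429, 0.002], 0.59)]
side oilstone call [([0.441, -0.398, 0.035], 0.65)]
```

```bash
python3 - <<'E'
import cv2,numpy as np
t=cv2.imread("pics/t0.png");s=cv2.imread("pics/s0.png")
print(t.shape)
cv2.imwrite("pics/top1.png",t); cv2.imwrite("pics/side1.png",s)
E
```

```text
(480, 640, 3)
```

View pics/t0.png

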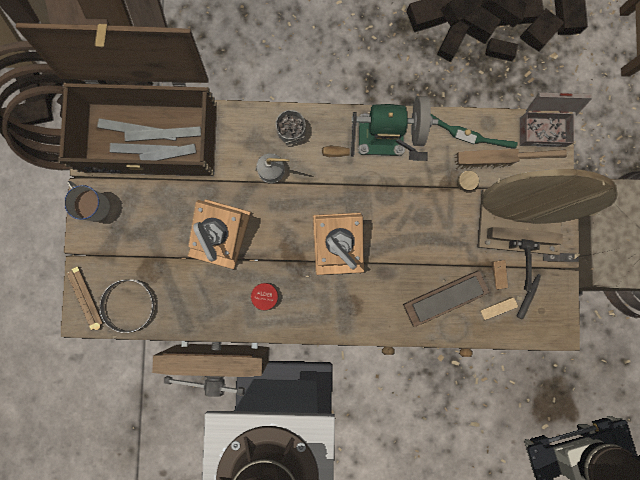

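View pics/s0.png

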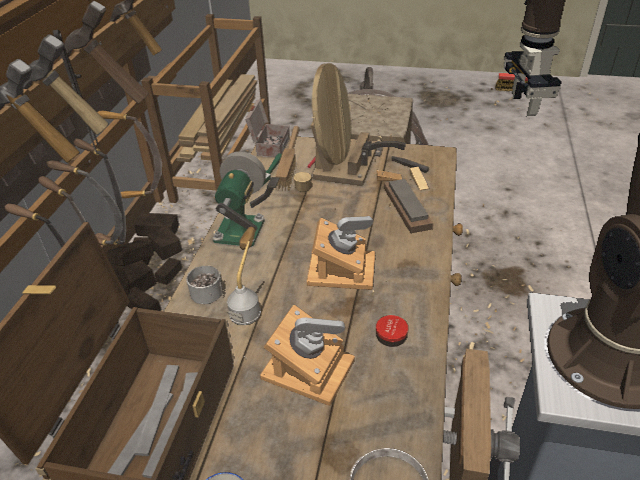

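The top picture shows the stands at about (218,235) and (341,245). Both wings point toward the robot, at (205,240) and (345,257). The wax tin is at (264,297) and the can at (270,167). Next I'll fit the board planes and wings from depth.

```bash
cat > h.py <<'E'
from cell import arm,get_image,search_frame,pinpoint
import cv2,numpy as np
from scipy.spatial.transform import Rotation as R
def cloud(c):
    g=get_image(c); z=g["range_z"]; K=g["K"]
    v,u=np.nonzero(z>0); d=z[v,u]
    P=np.c_[(u-K[0,2])*d/K[0,0],(v-K[1,2])*d/K[1,1],d]
    r=np.array(g["rotation"]); M=r if r.shape==(3,3) else R.from_rotvec(r).as_matrix()
    return P@M.T+g["origin"]
def axis(P,o):
    """plane fit with 28 deg lean; returns yaw, axis, point where axis meets board"""
    Q=P[(np.hypot(*(P[:,:2]-o[:2]).T)<.1)&(P[:,2]>.03)]
    best=(-1,)
    for yaw in np.radians(np.arange(-50,50,1.)):
        s,c=np.sin(np.radians(28)),np.cos(np.radians(28))
        n=np.array([-s*np.cos(yaw),-s*np.sin(yaw),c]); h=Q@n
        cnt,e=np.histogram(h,np.arange(-.5,.5,.0025)); k=cnt.argmax()
        if cnt[k]>best[0]: best=(cnt[k],yaw,n,h[abs(h-e[k]-.00125)<.003].mean())
    return Q,best
E
python3 - <<'E'
from h import *
C={c:cloud(c) for c in("top","side")}
np.savez("c0.npz",**C)
for nm,o in(("L",(.590,.139,0)),("R",(.573,-.158,0))):
  for c in("top","side","both"):
    P=C[c] if c!="both" else np.vstack(list(C.values()))
    Q,(k,yaw,n,h)=axis(P,np.array(o))
    B=np.array([*o[:2],.085]); 
    X=np.array([np.cos(yaw),np.sin(yaw),0]); Y=np.array([-X[1],X[0],0]); Xb=np.cross(Y,n)
    d=Q-B; W=np.c_[d@Xb,d@Y,Q@n-h]
    T=W[(W[:,2]>.060)&(W[:,2]<.1)]
    m=T.mean(0); ev,V=np.linalg.eigh(np.cov(T[:,:2].T)); a=V[:,1]
    pr=(T[:,:2]-m[:2])@a; pn=(T[:,:2]-m[:2])@V[:,0]
    mid=m[:2]+a*(pr.max()+pr.min())/2
    print(nm,c,k,"yaw",np.degrees(yaw).round(1),"board off",round(h-B@n,4),"wing n",len(T),"mid",mid.round(4),"len",np.ptp(pr).round(3),np.ptp(pn).round(3),"ang",np.degrees(np.arctan2(a[1],a[0])).round(1),"top",np.percentile(W[W[:,2]<.1,2],[98,99.5]).round(4))
for c in("top","side"):
  print([(np.round(d["point"],4).tolist(),round(d["p"],2)) for d in pinpoint(c,"screw_b_wing")])
E
```

```text
L top 555 yaw -12.0 board off 0.001 wing n 346 mid [ 0.002  -0.0006] len 0.095 0.015 ang -146.1 top [0.0809 0.0828]
L side 1021 yaw -13.0 board off 0.0016 wing n 524 mid [-0.0044  0.0035] len 0.097 0.015 ang -146.3 top [0.081  0.0827]
L both 1565 yaw -13.0 board off 0.0014 wing n 867 mid [-0.0021  0.0015] len 0.099 0.019 ang -145.9 top [0.0809 0.0828]
R top 633 yaw 4.0 board off -0.0004 wing n 283 mid [ 0.0035 -0.0009] len 0.096 0.014 ang -141.3 top [0.0822 0.0842]
R side 527 yaw 4.0 board off 0.0017 wing n 321 mid [-0.002   0.0044] len 0.094 0.016 ang -143.1 top [0.0803 0.082 ]
R both 1128 yaw 3.0 board off 0.0009 wing n 610 mid [0.0008 0.0016] len 0.096 0.02 ang -141.3 top [0.0811 0.0829]
[([0.5624, 0.147, 0.1469], 0.93)]
[([0.5652, 0.144, 0.1425], 0.56)]
```

```bash
cat >> h.py <<'E'
ST={"R":dict(B=np.array([.573,-.158,.0855]),yaw=np.radians(3.5),mid=(.001,.0015),ang=38.),
    "L":dict(B=np.array([.590,.139,.0863]),yaw=np.radians(-12.7),mid=(-.001,.0015),ang=34.)}
def target(s,ang=None,back=0.,up=.006,wing=.064,flip=1):
    """TCP pose (R,p) for gripping wing at angle ang (deg, ccw about axis from stand Xb), 'back' m out along the axis"""
    d=ST[s]; yaw=d["yaw"]; ang=np.radians(d["ang"] if ang is None else ang)
    l=np.radians(28); n=np.array([-np.sin(l)*np.cos(yaw),-np.sin(l)*np.sin(yaw),np.cos(l)])
    Y=np.array([-np.sin(yaw),np.cos(yaw),0]); Xb=np.cross(Y,n)
    a=np.cos(ang)*Xb+np.sin(ang)*Y; zj=flip*np.cross(n,a)
    M=np.c_[-n,np.cross(zj,-n),zj]
    p=d["B"]+d["mid"][0]*Xb+d["mid"][1]*Y+n*(wing+up+.159+back)
    return M,p
def pose():
    o=arm.observe(); return R.from_rotvec(o["ee_rot"]).as_matrix(),np.array(o["position"]),o
def rel(M0,p0,M1,p1,k=1):
    """k equal rows from pose 0 to pose 1: shift (mm, tool axes as they then stand) and turn (deg)"""
    w=R.from_matrix(M0.T@M1).as_rotvec()/k; out=[]; M=M0
    for i in range(k):
        out.append([*(M.T@(p1-p0)/k*1e3).round(1),*np.degrees(w).round(2)]); M=M@R.from_rotvec(w).as_matrix()
    return out
E
python3 - <<'E'
from h import *
M,p,o=pose(); print(M.round(2),p)
for s in "RL":
  for f in(1,-1):
    T,q=target(s,back=.07,flip=f); w=R.from_matrix(M.T@T).as_rotvec()
    print(s,f,q.round(3),T.round(2).tolist(),np.degrees(w).round(1),np.linalg.norm(np.degrees(w)).round(1))
T,q=target("R",back=.07,flip=1)
for r in rel(M,p,T,q,12): print(r)
E
```

```text
[[-0.    0.96  0.29]
 [ 0.    0.29 -0.96]
 [-1.   -0.   -0.  ]] [ 0.17916684 -0.59877121  0.40471625]
R 1 [ 0.434 -0.165  0.35 ] [[0.47, -0.66, -0.59], [0.03, -0.66, 0.75], [-0.88, -0.37, -0.29]] [151.1  34.8  16.7] 155.9
R -1 [ 0.434 -0.165  0.35 ] [[0.47, 0.66, 0.59], [0.03, 0.66, -0.75], [-0.88, 0.37, 0.29]] [-24.3 -12.2  25.5] 37.3
L 1 [0.453 0.172 0.35 ] [[0.46, -0.84, -0.3], [-0.1, -0.38, 0.92], [-0.88, -0.39, -0.26]] [170.3  36.2  22.3] 175.5
L -1 [0.453 0.172 0.35 ] [[0.46, 0.84, 0.3], [-0.1, 0.38, -0.92], [-0.88, 0.39, 0.26]] [ -4.6 -14.7  23.8] 28.4
[np.float64(4.6), np.float64(30.7), np.float64(-28.6), np.float64(12.59), np.float64(2.9), np.float64(1.39)]
[np.float64(6.8), np.float64(23.6), np.float64(-34.3), np.float64(12.59), np.float64(2.9), np.float64(1.39)]
[np.float64(9.1), np.float64(15.4), np.float64(-38.2), np.float64(12.59), np.float64(2.9), np.float64(1.39)]
[np.float64(11.4), np.float64(6.6), np.float64(-40.1), np.float64(12.59), np.float64(2.9), np.float64(1.39)]
[np.float64(13.5), np.float64(-2.6), np.float64(-39.9), np.float64(12.59), np.float64(2.9), np.float64(1.39)]
[np.float64(15.3), np.float64(-11.5), np.float64(-37.6), np.float64(12.59), np.float64(2.9), np.float64(1.39)]
[np.float64(16.7), np.float64(-19.7), np.float64(-33.3), np.float64(12.59), np.float64(2.9), np.float64(1.39)]
[np.float64(17.7), np.float64(-26.8), np.float64(-27.3), np.float64(12.59), np.float64(2.9), np.float64(1.39)]
[np.float64(18.1), np.float64(-32.4), np.float64(-19.9), np.float64(12.59), np.float64(2.9), np.float64(1.39)]
[np.float64(18.1), np.float64(-36.3), np.float64(-11.4), np.float64(12.59), np.float64(2.9), np.float64(1.39)]
[np.float64(17.5), np.float64(-38.3), np.float64(-2.3), np.float64(12.59), np.float64(2.9), np.float64(1.39)]
[np.float64(16.5), np.float64(-38.2), np.float64(7.0), np.float64(12.59), np.float64(2.9), np.float64(1.39)]
```

```bash
python3 - <<'E'
from h import *
M,p,o=pose()
T,q=target("R",back=.07,flip=-1)
for r in rel(M,p,T,q,10): print([float(x) for x in r])
E
```

```text
[5.5, 36.8, -34.3, -2.43, -1.22, 2.55]
[6.4, 38.0, -32.8, -2.43, -1.22, 2.55]
[7.5, 39.0, -31.3, -2.43, -1.22, 2.55]
[8.6, 40.0, -29.8, -2.43, -1.22, 2.55]
[9.7, 40.8, -28.3, -2.43, -1.22, 2.55]
[11.0, 41.5, -26.7, -2.43, -1.22, 2.55]
[12.3, 42.1, -25.2, -2.43, -1.22, 2.55]
[13.6, 42.6, -23.7, -2.43, -1.22, 2.55]
[15.1, 42.9, -22.2, -2.43, -1.22, 2.55]
[16.5, 43.1, -20.7, -2.43, -1.22, 2.55]
```

arm_command(
  motion=[
    [70, 5.5, 36.8, -34.3, -2.43, -1.22, 2.55],
    [70, 6.4, 38, -32.8, -2.43, -1.22, 2.55],
    [70, 7.5, 39, -31.3, -2.43, -1.22, 2.55],
    [70, 8.6, 40, -29.8, -2.43, -1.22, 2.55],
    [70, 9.7, 40.8, -28.3, -2.43, -1.22, 2.55],
  ],
)

```text
clock: 1.92
position: [0.3071, -0.3804, 0.3775]
ee_rot: [0.891, 1.182, -0.708]
force: [1.7, 0.4, 1.0]
width: 0.763
```

arm_command(
  motion=[
    [60, 11, 41.5, -26.7, -2.43, -1.22, 2.55],
    [60, 12.3, 42.1, -25.2, -2.43, -1.22, 2.55],
    [60, 13.6, 42.6, -23.7, -2.43, -1.22, 2.55],
    [60, 15.1, 42.9, -22.2, -2.43, -1.22, 2.55],
    [60, 16.5, 43.1, -20.7, -2.43, -1.22, 2.55],
  ],
)

```text
clock: 2.55
position: [0.4345, -0.1638, 0.3503]
ee_rot: [0.782, 1.023, -0.436]
force: [1.8, -1.0, -0.2]
width: 0.657
```

arm_command(
  motion=[
    [60, 0, 0, 0, 0, 0, 0],
    [60, 0, 0, 0, 0, 0, 0],
  ],
)

```text
clock: 2.8
position: [0.4337, -0.1654, 0.3501]
ee_rot: [0.783, 1.025, -0.438]
force: [-0.9, -0.8, 0.6]
width: 0.656
```

```bash
python3 - <<'E'
from h import *
M,p,o=pose()
print(o["clock"],o["joints"].round(2),o["force"].round(1))
T,q=target("R",back=0,flip=-1)
for r in rel(M,p,T,q,3): print([float(x) for x in r])
g=get_image("wrist"); cv2.imwrite("pics/w0.png",g["frame"][:,:,::-1])
for f in(pinpoint,search_frame): print([(np.round(d["point"],4).tolist(),round(d["p"],2)) for d in f("wrist","screw_a_wing")])
d=ST["R"]; print(q-T[:,0]*-.165)
E
```

```text
2.8 [ 0.7   0.17 -0.42  2.19 -0.29  0.34 -0.3 ] [-0.9 -0.8  0.6]
[23.4, 0.0, -0.1, -0.01, 0.01, -0.0]
[23.4, 0.0, -0.1, -0.01, 0.01, -0.0]
[23.4, 0.0, -0.1, -0.01, 0.01, -0.0]
[([0.545, -0.1605, 0.1367], 0.85)]
[]
[ 0.54379959 -0.15828317  0.14247812]
```

View pics/w0.png

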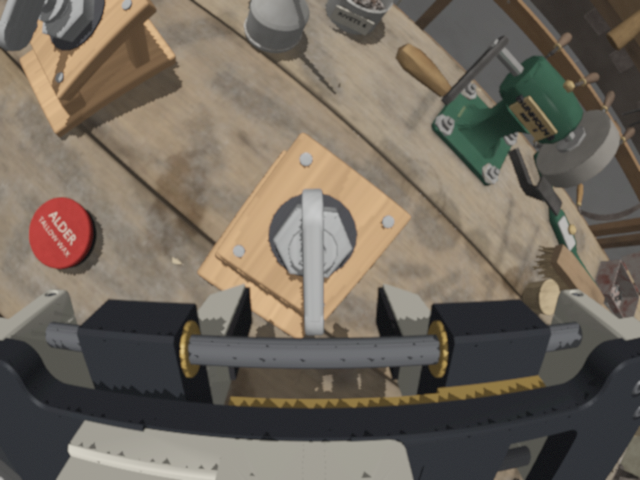

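The wing sits upright at about (313,260), centred between the pads at columns 235 and 390, so the alignment is good. I'll go in and close.

arm_command(
  motion=[
    [60, 23.4, 0, -0.1, 0, 0, 0],
    [60, 23.4, 0, -0.1, 0, 0, 0],
    [60, 23.4, 0, -0.1, 0, 0, 0],
    [40, 0, 0, 0, 0, 0, 0],
  ],
  newtons=10,
)

```text
clock: 3.45
position: [0.4664, -0.1634, 0.2869]
ee_rot: [0.784, 1.027, -0.439]
force: [-0.8, 0.2, 1.0]
width: 0.589
```

arm_command(
  motion=[
    [5, 0, 0, 0, 0, 0, 0],
    [5, 0, 0, 0, 0, 0, 0],
    [5, 0, 0, 0, 0, 0, 0],
    [5, 0, 0, 0, 0, 0, 0],
  ],
  newtons=20,
)

```text
clock: 3.95
position: [0.4666, -0.1629, 0.2884]
ee_rot: [0.783, 1.024, -0.437]
force: [-0.3, 0.7, -0.4]
width: 0.16
```

```bash
cat >> h.py <<'E'
def rep(s):
    M,p,o=pose(); T,q=target(s,flip=-1); n=-T[:,0]
    w=R.from_matrix(M@T.T).as_rotvec(); d=T.T@(p-q)*1e3
    mom=o["ft_torque"]; print("t",round(o["clock"],2),"w",round(o["width"]*91.8,1),"q",o["joints"].round(2),"F",o["force"].round(1),"|F|",np.linalg.norm(o["force"]).round(1),"Mtool",(M.T@mom).round(2),
      "turn cw deg",np.degrees(-w@n).round(1),"tilt",np.degrees(np.linalg.norm(w-(w@n)*n)).round(1),"off start-tool mm",d.round(1))
E
python3 -c "
from h import *
rep('R')"
```

```text
t 3.95 w 14.7 q [ 0.6   0.32 -0.37  2.21 -0.22  0.18 -0.37] F [-0.3  0.7 -0.4] |F| 0.8 Mtool [-0.05  0.32 -0.43] turn cw deg 0.0 tilt 0.1 off start-tool mm [-0.2  0.2  0.1]
```

arm_command(
  motion=[
    [5, 0, 0, 0, 0, 0, 0],
    [5, 0, 0, 0, 0, 0, 0],
  ],
  newtons=25,
)

```text
clock: 4.2
position: [0.4665, -0.1627, 0.2882]
ee_rot: [0.782, 1.025, -0.437]
force: [-4.9, 0.9, 5.6]
width: 0.13
```

arm_command(
  motion=[
    [5, 0.4, 0, 0, 6, 0, 0],
    [5, 0.4, 0, 0, 6, 0, 0],
  ],
)

```text
clock: 4.45
position: [0.467, -0.1629, 0.2875]
ee_rot: [0.972, 0.988, -0.553]
force: [-3.3, 0.1, 5.8]
width: 0.131
```

```bash
python3 -c "
from h import *
rep('R')"
```

```text
t 4.45 w 12.0 q [ 0.56  0.32 -0.33  2.21 -0.31  0.18 -0.49] F [-3.3  0.1  5.8] |F| 6.6 Mtool [-0.1   0.44 -0.61] turn cw deg 12.2 tilt 0.1 off start-tool mm [ 0.8  0.2 -0. ]
```

arm_command(
  motion=[
    [5, 0.4, 0, 0, 5, 0, 0],
    [5, 0.4, 0, 0, 5, 0, 0],
    [5, 0.2, 0, 0, 3, 0, 0],
    [5, 0.2, 0, 0, 3, 0, 0],
  ],
)

```text
clock: 4.95
position: [0.4676, -0.1631, 0.2866]
ee_rot: [1.218, 0.926, -0.703]
force: [-2.9, -1.2, 6.3]
width: 0.127
```

```bash
python3 -c "
from h import *
rep('R')"
```

```text
t 4.95 w 11.7 q [ 0.51  0.31 -0.27  2.21 -0.42  0.18 -0.66] F [-2.9 -1.2  6.3] |F| 7.0 Mtool [-0.09  0.12 -0.8 ] turn cw deg 28.1 tilt 0.1 off start-tool mm [1.9 0.1 0.2]
```

arm_command(
  motion=[
    [5, 0.2, 0, 0, 3, 0, 0],
    [5, 0.2, 0, 0, 3, 0, 0],
    [5, 0.2, 0, 0, 3, 0, 0],
  ],
)

```text
clock: 5.32
position: [0.4678, -0.1632, 0.286]
ee_rot: [1.356, 0.883, -0.787]
force: [-3.5, -1.8, 5.8]
width: 0.128
```

```bash
python3 -c "
from h import *
rep('R')"
```

```text
t 5.33 w 11.7 q [ 0.49  0.31 -0.24  2.21 -0.49  0.18 -0.76] F [-3.5 -1.8  5.8] |F| 7.0 Mtool [-0.07 -0.1  -0.83] turn cw deg 37.2 tilt 0.1 off start-tool mm [ 2.5 -0.   0.3]
```

arm_command(
  motion=[
    [5, 0.2, 0, 0, 3, 0, 0],
    [5, 0.2, 0, 0, 3, 0, 0],
    [5, 0.2, 0, 0, 3, 0, 0],
  ],
)

```text
clock: 5.7
position: [0.4682, -0.1633, 0.2859]
ee_rot: [1.492, 0.834, -0.87]
force: [-7.4, -1.5, 13.2]
width: 0.148
```

```bash
python3 -c "
from h import *
rep('R')"
```

```text
t 5.7 w 13.5 q [ 0.46  0.31 -0.2   2.22 -0.55  0.18 -0.86] F [-7.4 -1.5 13.2] |F| 15.2 Mtool [-0.69 -0.25 -0.69] turn cw deg 46.1 tilt 0.2 off start-tool mm [2.8 0.1 0.6]
```

arm_command(
  motion=[
    [5, 0.2, 0, 0, 4, 0, 0],
    [5, 0.3, 0, 0, 4, 0, 0],
    [5, 0.3, 0, 0, 4, 0, 0],
    [5, 0.2, 0, 0, 3, 0, 0],
  ],
)

```text
clock: 6.2
position: [0.4688, -0.1633, 0.2856]
ee_rot: [1.718, 0.74, -1.008]
force: [-11.2, -2.0, 21.1]
width: 0.201
```

```bash
python3 -c "
from h import *
rep('R')"
```

```text
t 6.2 w 18.4 q [ 0.41  0.31 -0.14  2.22 -0.65  0.19 -1.02] F [-11.2  -2.   21.1] |F| 23.9 Mtool [-1.05 -0.28 -0.74] turn cw deg 61.0 tilt 0.2 off start-tool mm [3.3 0.4 0.8]
```

R stopped dead at about 39–40° of turn: the moment jumped to 1.05 N m and the pads are now riding round the wing. So R binds. I'll rotate back to square, release, and go to L.

arm_command(
  motion=[
    [5, -0.2, 0, 0, -7, 0, 0],
    [5, -0.2, 0, 0, -7, 0, 0],
    [5, -0.2, 0, 0, -6, 0, 0],
    [60, 0, 0, 0, 0, 0, 0],
    [60, 0, 0, 0, 0, 0, 0],
  ],
)

```text
clock: 6.82
position: [0.4684, -0.1627, 0.2847]
ee_rot: [1.418, 0.864, -0.824]
force: [0.0, -0.4, -0.4]
width: 0.303
```

arm_command(
  motion=[
    [60, 0, 0, 0, 0, 0, 0],
    [60, 0, 0, 0, 0, 0, 0],
    [60, -25, 0, 0, 0, 0, 0],
    [60, -50, 0, 0, 0, 0, 0],
  ],
)

```text
clock: 7.32
position: [0.4328, -0.1646, 0.3504]
ee_rot: [1.416, 0.868, -0.825]
force: [0.3, 0.0, 0.5]
width: 0.652
```

```bash
python3 - <<'E'
from h import *
rep('R')
M,p,o=pose()
T,q=target("L",back=.07,flip=-1)
for r in rel(M,p,T,q,9): print([float(x) for x in r])
g=get_image("wrist"); cv2.imwrite("pics/w1.png",g["frame"][:,:,::-1])
E
```

```text
t 7.33 w 59.9 q [ 0.44  0.15 -0.13  2.21 -0.45  0.36 -0.86] F [0.3 0.  0.5] |F| 0.6 Mtool [-0.01  0.03 -0.48] turn cw deg 41.1 tilt 0.2 off start-tool mm [-70.8  -0.1  -0.7]
[2.2, 1.9, -37.3, -2.52, -0.83, -0.21]
[1.7, 3.6, -37.2, -2.52, -0.83, -0.21]
[1.1, 5.2, -37.0, -2.52, -0.83, -0.21]
[0.6, 6.8, -36.8, -2.52, -0.83, -0.21]
[-0.0, 8.4, -36.4, -2.52, -0.83, -0.21]
[-0.6, 10.0, -36.0, -2.52, -0.83, -0.21]
[-1.1, 11.6, -35.5, -2.52, -0.83, -0.21]
[-1.7, 13.2, -35.0, -2.52, -0.83, -0.21]
[-2.2, 14.7, -34.3, -2.52, -0.83, -0.21]
```

View pics/w1.png

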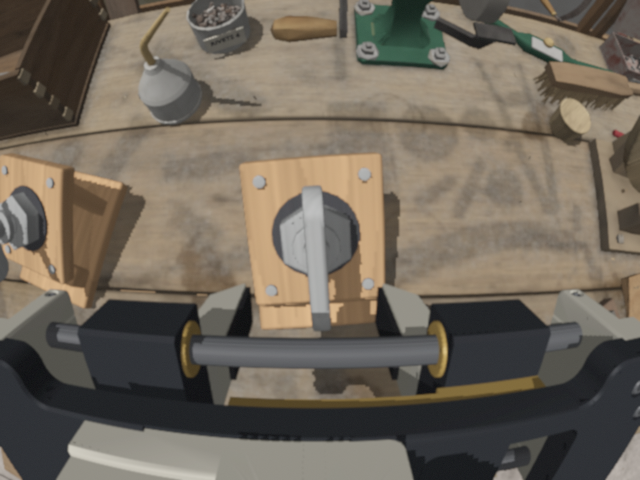

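The picture shows the wing from (312,190) to (321,328), lagging the tool by about 3°. That puts the bind at roughly 38° from the start. Now to L.

arm_command(
  motion=[
    [60, 2.2, 1.9, -37.3, -2.52, -0.83, -0.21],
    [60, 1.7, 3.6, -37.2, -2.52, -0.83, -0.21],
    [60, 1.1, 5.2, -37, -2.52, -0.83, -0.21],
    [60, 0.6, 6.8, -36.8, -2.52, -0.83, -0.21],
    [60, 0, 8.4, -36.4, -2.52, -0.83, -0.21],
  ],
)

```text
clock: 8.0
position: [0.4441, 0.0232, 0.3504]
ee_rot: [1.18, 0.884, -0.763]
force: [0.2, -0.9, 0.3]
width: 0.654
```

arm_command(
  motion=[
    [60, -0.6, 10, -36, -2.52, -0.83, -0.21],
    [60, -1.1, 11.6, -35.5, -2.52, -0.83, -0.21],
    [60, -1.7, 13.2, -35, -2.52, -0.83, -0.21],
    [60, -2.2, 14.7, -34.3, -2.52, -0.83, -0.21],
    [60, 0, 0, 0, 0, 0, 0],
  ],
)

```text
clock: 8.62
position: [0.4529, 0.1746, 0.3498]
ee_rot: [0.992, 0.898, -0.708]
force: [0.4, -0.4, 0.0]
width: 0.652
```

```bash
python3 - <<'E'
from h import *
rep('L')
M,p,o=pose()
T,q=target("L",back=0,flip=-1)
for r in rel(M,p,T,q,3): print([float(x) for x in r])
g=get_image("wrist"); cv2.imwrite("pics/w2.png",g["frame"][:,:,::-1])
E
```

```text
t 8.62 w 59.9 q [-0.6   0.19 -0.02  2.16  0.72  0.57 -2.39] F [ 0.4 -0.4  0. ] |F| 0.6 Mtool [ 0.    0.27 -0.46] turn cw deg -0.2 tilt 0.3 off start-tool mm [-70.1   1.5  -2.8]
[23.4, -0.6, 0.9, 0.08, -0.01, -0.1]
[23.4, -0.6, 0.9, 0.08, -0.01, -0.1]
[23.4, -0.5, 0.9, 0.08, -0.01, -0.1]
```

View pics/w2.png

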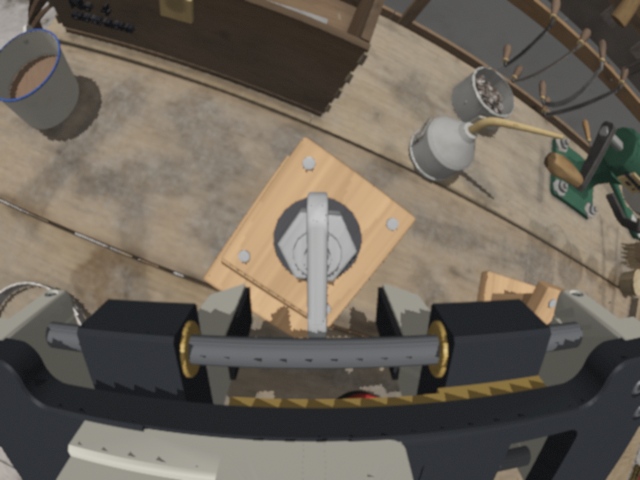

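The wing is centred at column 317 and upright. However, q7 is at -2.39, close to its limit for tightening, so I'll take the same grasp half a turn round.

arm_command(
  motion=[
    [60, 0, 0, 0, -10, 0, 0],
    [60, 0, 0, 0, -10, 0, 0],
    [60, 0, 0, 0, -10, 0, 0],
    [60, 0, 0, 0, -10, 0, 0],
    [60, 0, 0, 0, -10, 0, 0],
  ],
)

```text
clock: 9.3
position: [0.453, 0.1695, 0.3497]
ee_rot: [0.21, 1.064, -0.256]
force: [0.2, -0.6, 0.1]
width: 0.657
```

arm_command(
  motion=[
    [60, 0, 0, 0, -10, 0, 0],
    [60, 0, 0, 0, -10, 0, 0],
    [60, 0, 0, 0, -10, 0, 0],
    [60, 0, 0, 0, -10, 0, 0],
    [60, 0, 0, 0, -10, 0, 0],
  ],
)

```text
clock: 9.93
position: [0.453, 0.1696, 0.3497]
ee_rot: [-0.574, 1.087, 0.22]
force: [-0.0, -0.2, 0.5]
width: 0.652
```

arm_command(
  motion=[
    [60, 0, 0, 0, -10, 0, 0],
    [60, 0, 0, 0, -10, 0, 0],
    [60, 0, 0, 0, -10, 0, 0],
    [60, 0, 0, 0, -10, 0, 0],
    [60, 0, 0, 0, -10, 0, 0],
  ],
)

```text
clock: 10.55
position: [0.453, 0.1696, 0.3496]
ee_rot: [-1.347, 0.96, 0.709]
force: [-0.2, 0.6, 0.7]
width: 0.653
```

arm_command(
  motion=[
    [60, 0, 0, 0, -10, 0, 0],
    [60, 0, 0, 0, -10, 0, 0],
    [60, 0, 0, 0, -10, 0, 0],
    [60, 0, 0, 0, 0, 0, 0],
    [60, 0, 0, 0, 0, 0, 0],
  ],
)

```text
clock: 11.18
position: [0.453, 0.1703, 0.3498]
ee_rot: [-1.792, 0.803, 1.0]
force: [-0.4, 0.9, 0.5]
width: 0.652
```

```bash
sed -i 's/def rep(s):/def rep(s,flip=-1):/; s/T,q=target(s,flip=-1); n/T,q=target(s,flip=flip); n/' h.py; python3 - <<'E'
from h import *
rep('L',1)
M,p,o=pose()
T,q=target("L",back=0,flip=1)
for r in rel(M,p,T,q,3): print([float(x) for x in r])
g=get_image("wrist"); cv2.imwrite("pics/w3.png",g["frame"][:,:,::-1])
E
```

```text
t 11.18 w 59.8 q [-0.24  0.22 -0.43  2.14  0.84  0.64  0.64] F [-0.4  0.9  0.5] |F| 1.1 Mtool [ 0.04 -0.35  0.27] turn cw deg 0.3 tilt 0.2 off start-tool mm [-69.6   0.1  -1.2]
[23.2, 0.0, 0.5, -0.1, -0.06, 0.05]
[23.2, 0.0, 0.5, -0.1, -0.06, 0.05]
[23.2, -0.0, 0.4, -0.1, -0.06, 0.05]
```

View pics/w3.png

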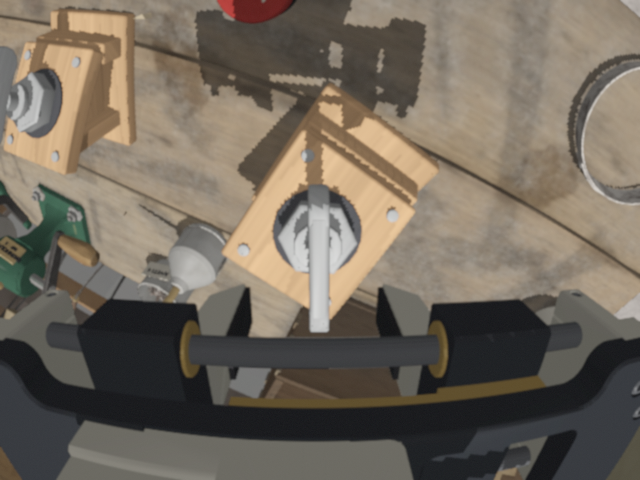

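The wing is centred at column 318, and q7 now has ample range. Going in and closing.

arm_command(
  motion=[
    [60, 23.2, 0, 0.5, 0, 0, 0],
    [60, 23.2, 0, 0.5, 0, 0, 0],
    [60, 23.2, 0, 0.4, 0, 0, 0],
    [40, 0, 0, 0, 0, 0, 0],
  ],
  newtons=10,
)

```text
clock: 11.72
position: [0.4846, 0.1646, 0.2869]
ee_rot: [-1.794, 0.804, 1.004]
force: [0.4, -0.0, 0.3]
width: 0.589
```

arm_command(
  motion=[
    [5, 0, 0, 0, 0, 0, 0],
    [5, 0, 0, 0, 0, 0, 0],
    [5, 0, 0, 0, 0, 0, 0],
    [5, 0, 0, 0, 0, 0, 0],
    [5, 0, 0, 0, 0, 0, 0],
  ],
  newtons=20,
)

```text
clock: 12.35
position: [0.4846, 0.1654, 0.2884]
ee_rot: [-1.796, 0.799, 1.003]
force: [-1.5, 1.5, 2.5]
width: 0.132
```

arm_command(
  motion=[
    [5, 0, 0, 0, 0, 0, 0],
    [5, 0.4, 0, 0, 6, 0, 0],
    [5, 0.4, 0, 0, 6, 0, 0],
  ],
  newtons=25,
)

```text
clock: 12.72
position: [0.4851, 0.165, 0.2877]
ee_rot: [-1.614, 0.873, 0.882]
force: [-3.5, 0.6, 6.1]
width: 0.128
```

```bash
python3 -c "
from h import *
rep('L',1)"
```

```text
t 12.72 w 11.7 q [-0.3   0.35 -0.32  2.16  1.05  0.53  0.25] F [-3.5  0.6  6.1] |F| 7.0 Mtool [-0.01  0.05  0.45] turn cw deg 12.2 tilt 0.3 off start-tool mm [ 0.4 -0.6  0.6]
```

arm_command(
  motion=[
    [5, 0.4, 0, 0, 5, 0, 0],
    [5, 0.4, 0, 0, 5, 0, 0],
    [5, 0.3, 0, 0, 4, 0, 0],
    [5, 0.3, 0, 0, 4, 0, 0],
  ],
)

```text
clock: 13.22
position: [0.4857, 0.1645, 0.2867]
ee_rot: [-1.342, 0.96, 0.705]
force: [-5.3, -1.2, 8.4]
width: 0.131
```

```bash
python3 -c "
from h import *
rep('L',1)"
```

```text
t 13.22 w 12.0 q [-0.34  0.35 -0.27  2.16  1.03  0.52 -0.05] F [-5.3 -1.2  8.4] |F| 10.0 Mtool [-0.01  0.66  0.49] turn cw deg 30.2 tilt 0.3 off start-tool mm [ 1.7 -0.4  0.2]
```

arm_command(
  motion=[
    [5, 0.3, 0, 0, 4, 0, 0],
    [5, 0.2, 0, 0, 3, 0, 0],
    [5, 0.3, 0, 0, 4, 0, 0],
    [5, 0.2, 0, 0, 3, 0, 0],
  ],
)

```text
clock: 13.72
position: [0.486, 0.1641, 0.2857]
ee_rot: [-1.128, 1.012, 0.567]
force: [-7.2, -1.6, 11.6]
width: 0.13
```

```bash
python3 -c "
from h import *
rep('L',1)"
```

```text
t 13.72 w 11.9 q [-0.37  0.34 -0.23  2.16  1.02  0.5  -0.28] F [-7.2 -1.6 11.6] |F| 13.7 Mtool [-0.07  1.16  0.28] turn cw deg 44.2 tilt 0.3 off start-tool mm [ 2.7 -0.2 -0. ]
```

arm_command(
  motion=[
    [5, 0.2, 0, 0, 5, 0, 0],
    [5, 0.2, 0, 0, 5, 0, 0],
    [5, 0.2, 0, 0, 5, 0, 0],
  ],
)

```text
clock: 14.1
position: [0.4863, 0.1636, 0.2849]
ee_rot: [-0.895, 1.054, 0.419]
force: [-4.5, -2.5, 7.7]
width: 0.13
```

```bash
python3 -c "
from h import *
rep('L',1)"
```

```text
t 14.1 w 12.0 q [-0.4   0.34 -0.19  2.16  1.01  0.49 -0.54] F [-4.5 -2.5  7.7] |F| 9.3 Mtool [-0.05  1.17 -0.05] turn cw deg 59.2 tilt 0.3 off start-tool mm [ 3.6  0.1 -0.3]
```

arm_command(
  motion=[
    [5, 0.2, 0, 0, 3, 0, 0],
    [5, 0.1, 0, 0, 3, 0, 0],
    [5, 0.2, 0, 0, 3, 0, 0],
  ],
)

```text
clock: 14.48
position: [0.4864, 0.1634, 0.2843]
ee_rot: [-0.756, 1.072, 0.332]
force: [-5.2, -1.8, 7.3]
width: 0.128
```

```bash
python3 -c "
from h import *
rep('L',1)"
```

```text
t 14.47 w 11.7 q [-0.42  0.34 -0.16  2.17  1.    0.48 -0.68] F [-5.2 -1.8  7.3] |F| 9.1 Mtool [-0.06  1.27 -0.22] turn cw deg 68.2 tilt 0.3 off start-tool mm [ 4.2  0.3 -0.4]
```

arm_command(
  motion=[
    [5, 0.2, 0, 0, 3, 0, 0],
    [5, 0.1, 0, 0, 3, 0, 0],
    [5, 0.2, 0, 0, 3, 0, 0],
  ],
)

```text
clock: 14.85
position: [0.4865, 0.1633, 0.2838]
ee_rot: [-0.616, 1.085, 0.245]
force: [-5.7, -2.5, 7.1]
width: 0.128
```

```bash
python3 -c "
from h import *
rep('L',1)"
```

```text
t 14.85 w 11.8 q [-0.44  0.34 -0.14  2.17  0.99  0.47 -0.83] F [-5.7 -2.5  7.1] |F| 9.4 Mtool [-0.42  1.31 -0.3 ] turn cw deg 77.1 tilt 0.3 off start-tool mm [ 4.7  0.4 -0.4]
```

arm_command(
  motion=[
    [5, 0.1, 0, 0, 3, 0, 0],
    [5, 0.1, 0, 0, 3, 0, 0],
    [5, 0, 0, 0, 3, 0, 0],
    [5, 0, 0, 0, 0, 0, 0],
  ],
  newtons=30,
)

```text
clock: 15.35
position: [0.4867, 0.1634, 0.2838]
ee_rot: [-0.478, 1.092, 0.159]
force: [-5.0, -3.5, 8.4]
width: 0.152
```

```bash
python3 -c "
from h import *
rep('L',1)"
```

```text
t 15.35 w 14.0 q [-0.47  0.34 -0.11  2.17  0.98  0.46 -0.98] F [-5.  -3.5  8.4] |F| 10.4 Mtool [-0.84  1.09 -0.72] turn cw deg 86.0 tilt 0.4 off start-tool mm [ 4.8  0.2 -0.3]
```

arm_command(
  motion=[
    [5, 0, 0, 0, -4, 0, 0],
    [5, 0, 0, 0, -4, 0, 0],
    [60, 0, 0, 0, 0, 0, 0],
    [60, 0, 0, 0, 0, 0, 0],
    [60, 0, 0, 0, 0, 0, 0],
  ],
)

```text
clock: 15.98
position: [0.4871, 0.1646, 0.2837]
ee_rot: [-0.601, 1.084, 0.239]
force: [-0.2, -0.0, 0.2]
width: 0.41
```

arm_command(
  motion=[
    [60, 0, 0, 0, 0, 0, 0],
    [60, -25, 0, 0, 0, 0, 0],
    [60, -50, 0, 0, 0, 0, 0],
    [60, 0, 0, 0, 0, 0, 0],
  ],
)

```text
clock: 16.48
position: [0.452, 0.1735, 0.3526]
ee_rot: [-0.6, 1.079, 0.24]
force: [-0.1, -0.3, -0.4]
width: 0.657
```

```bash
python3 - <<'E'
from h import *
rep('L',1)
M,p,o=pose()
for f in(-1,1):
  T,q=target("R",ang=0,back=.07,flip=f)
  w=R.from_matrix(M.T@T).as_rotvec(); print(f,np.degrees(w).round(1))
T,q=target("R",ang=0,back=.07,flip=-1)
for r in rel(M,p,T,q,15): print([float(x) for x in r])
print([float(x) for x in rel(M,p,T,q)[0]])
g=get_image("wrist"); cv2.imwrite("pics/w4.png",g["frame"][:,:,::-1])
E
```

```text
t 16.48 w 60.3 q [-0.42  0.2  -0.23  2.15  0.78  0.6  -0.66] F [-0.1 -0.3 -0.4] |F| 0.6 Mtool [-0.07  0.2   0.27] turn cw deg 78.1 tilt 0.5 off start-tool mm [-72.9  -1.5   1.3]
-1 [121.5   3.9   8.2]
1 [-58.3  -7.    3.4]
[1.9, -17.8, -13.8, 8.1, 0.26, 0.55]
[1.8, -19.6, -11.1, 8.1, 0.26, 0.55]
[1.6, -21.0, -8.2, 8.1, 0.26, 0.55]
[1.4, -22.0, -5.2, 8.1, 0.26, 0.55]
[1.2, -22.5, -2.0, 8.1, 0.26, 0.55]
[1.0, -22.6, 1.1, 8.1, 0.26, 0.55]
[0.8, -22.2, 4.3, 8.1, 0.26, 0.55]
[0.6, -21.4, 7.4, 8.1, 0.26, 0.55]
[0.3, -20.1, 10.3, 8.1, 0.26, 0.55]
[0.1, -18.4, 13.1, 8.1, 0.26, 0.55]
[-0.1, -16.4, 15.5, 8.1, 0.26, 0.55]
[-0.4, -14.1, 17.7, 8.1, 0.26, 0.55]
[-0.6, -11.4, 19.5, 8.1, 0.26, 0.55]
[-0.8, -8.6, 20.9, 8.1, 0.26, 0.55]
[-0.9, -5.5, 21.9, 8.1, 0.26, 0.55]
[28.1, -267.3, -206.7, 121.45, 3.91, 8.18]
```

View pics/w4.png

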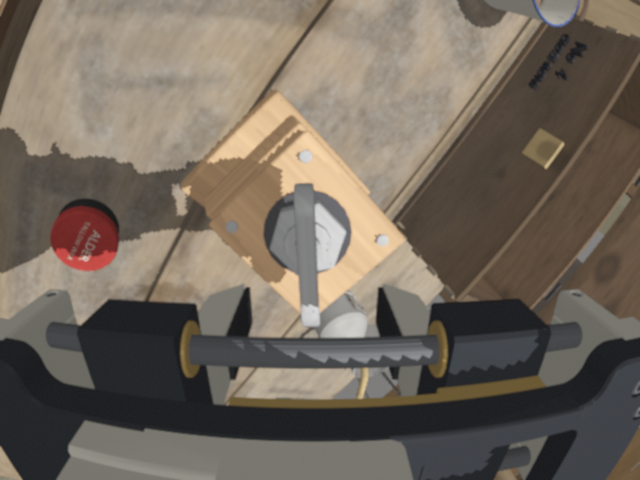

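L's wing runs (304,185) to (311,318), about 3° behind the tool. That is about 76° of turn, so it is home and free-running. Now back to R to back it out.

```bash
python3 - <<'E'
from h import *
M,p,o=pose()
T,q=target("R",ang=0,back=.07,flip=1)
for r in rel(M,p,T,q,9): print([float(x) for x in r])
E
```

```text
[3.0, -29.7, -22.9, -6.47, -0.8, 0.37]
[2.5, -26.9, -26.1, -6.47, -0.8, 0.37]
[1.9, -23.8, -29.0, -6.47, -0.8, 0.37]
[1.4, -20.4, -31.5, -6.47, -0.8, 0.37]
[0.8, -16.7, -33.7, -6.47, -0.8, 0.37]
[0.2, -12.8, -35.3, -6.47, -0.8, 0.37]
[-0.3, -8.8, -36.6, -6.47, -0.8, 0.37]
[-0.9, -4.6, -37.3, -6.47, -0.8, 0.37]
[-1.4, -0.3, -37.6, -6.47, -0.8, 0.37]
```

arm_command(
  motion=[
    [60, 3, -29.7, -22.9, -6.47, -0.8, 0.37],
    [60, 2.5, -26.9, -26.1, -6.47, -0.8, 0.37],
    [60, 1.9, -23.8, -29, -6.47, -0.8, 0.37],
    [60, 1.4, -20.4, -31.5, -6.47, -0.8, 0.37],
    [60, 0.8, -16.7, -33.7, -6.47, -0.8, 0.37],
  ],
)

```text
clock: 17.15
position: [0.4422, -0.0049, 0.3481]
ee_rot: [-1.041, 0.971, 0.581]
force: [0.0, -0.3, 0.3]
width: 0.654
```

arm_command(
  motion=[
    [60, 0.2, -12.8, -35.3, -6.47, -0.8, 0.37],
    [60, -0.3, -8.8, -36.6, -6.47, -0.8, 0.37],
    [60, -0.9, -4.6, -37.3, -6.47, -0.8, 0.37],
    [60, -1.4, -0.3, -37.6, -6.47, -0.8, 0.37],
    [60, 0, 0, 0, 0, 0, 0],
  ],
)

```text
clock: 17.77
position: [0.4274, -0.1125, 0.3432]
ee_rot: [-1.292, 0.882, 0.789]
force: [0.0, -0.1, 0.5]
width: 0.652
```

arm_command(
  motion=[
    [60, 0, 0, 0, 0, 0, 0],
    [60, 0, 0, 0, 0, 0, 0],
  ],
)

```text
clock: 18.02
position: [0.4285, -0.1078, 0.3442]
ee_rot: [-1.297, 0.876, 0.794]
force: [-0.1, -0.9, -0.5]
width: 0.654
```

```bash
python3 - <<'E'
from h import *
rep('R',1)
M,p,o=pose()
T,q=target("R",ang=0,back=-.0025,flip=1)
for r in rel(M,p,T,q,3): print([float(x) for x in r])
g=get_image("wrist"); cv2.imwrite("pics/w5.png",g["frame"][:,:,::-1])
E
```

```text
t 18.02 w 60.0 q [ 0.61  0.14 -0.49  2.25 -0.03  0.29  1.63] F [-0.1 -0.9 -0.5] |F| 1.0 Mtool [ 0.02 -0.06  0.41] turn cw deg 47.5 tilt 1.2 off start-tool mm [-65.7 -32.1  47.9]
[23.1, -4.6, -18.2, -3.17, -0.38, -0.11]
[23.0, -3.6, -18.6, -3.17, -0.38, -0.11]
[22.9, -2.5, -18.9, -3.17, -0.38, -0.11]
```

View pics/w5.png

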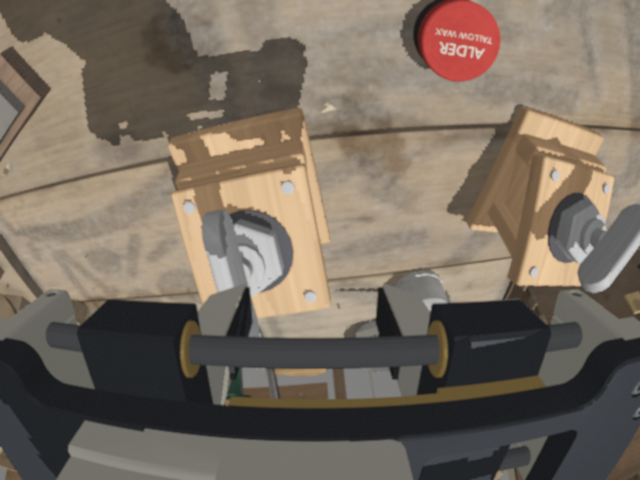

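The arm fell short because joint speed was limited near the wrist singularity. I'll finish the lateral move before going in.

```bash
python3 - <<'E'
from h import *
M,p,o=pose()
T,q=target("R",ang=0,back=.07,flip=1)
for r in rel(M,p,T,q,4): print([float(x) for x in r])
E
```

```text
[-0.8, -3.4, -14.0, -2.37, -0.29, -0.08]
[-0.8, -2.8, -14.2, -2.37, -0.29, -0.08]
[-0.9, -2.2, -14.3, -2.37, -0.29, -0.08]
[-1.0, -1.6, -14.3, -2.37, -0.29, -0.08]
```

arm_command(
  motion=[
    [60, -0.8, -3.4, -14, -2.37, -0.29, -0.08],
    [60, -0.8, -2.8, -14.2, -2.37, -0.29, -0.08],
    [60, -0.9, -2.2, -14.3, -2.37, -0.29, -0.08],
    [60, -1, -1.6, -14.3, -2.37, -0.29, -0.08],
    [60, 0, 0, 0, 0, 0, 0],
  ],
)

```text
clock: 18.7
position: [0.4337, -0.1663, 0.3502]
ee_rot: [-1.432, 0.804, 0.886]
force: [-0.6, 0.2, 0.4]
width: 0.654
```

```bash
python3 - <<'E'
from h import *
rep('R',1)
M,p,o=pose()
T,q=target("R",ang=0,back=-.0025,flip=1)
for r in rel(M,p,T,q,3): print([float(x) for x in r])
g=get_image("wrist"); cv2.imwrite("pics/w6.png",g["frame"][:,:,::-1])
E
```

```text
t 18.7 w 60.0 q [ 0.87  0.2  -0.62  2.18 -0.14  0.34  2.04] F [-0.6  0.2  0.4] |F| 0.7 Mtool [ 0.03 -0.12  0.45] turn cw deg 38.1 tilt 0.1 off start-tool mm [-70.2   0.8  -1. ]
[24.2, 0.0, 0.5, -0.04, -0.02, 0.01]
[24.2, 0.0, 0.5, -0.04, -0.02, 0.01]
[24.2, 0.0, 0.4, -0.04, -0.02, 0.01]
```

View pics/w6.png

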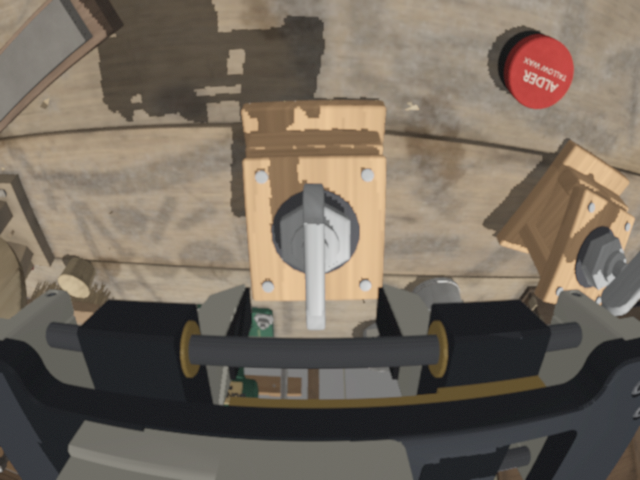

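The wing is centred at (315,255), but q7 at 2.04 leaves little room for loosening. I'll flip half a turn (+180°) first.

arm_command(
  motion=[
    [60, 0, 0, 0, 10, 0, 0],
    [60, 0, 0, 0, 10, 0, 0],
    [60, 0, 0, 0, 10, 0, 0],
    [60, 0, 0, 0, 10, 0, 0],
    [60, 0, 0, 0, 10, 0, 0],
  ],
)

```text
clock: 19.38
position: [0.4334, -0.1648, 0.3501]
ee_rot: [-0.655, 1.02, 0.427]
force: [0.6, 0.4, 0.8]
width: 0.655
```

arm_command(
  motion=[
    [60, 0, 0, 0, 10, 0, 0],
    [60, 0, 0, 0, 10, 0, 0],
    [60, 0, 0, 0, 10, 0, 0],
    [60, 0, 0, 0, 10, 0, 0],
    [60, 0, 0, 0, 10, 0, 0],
  ],
)

```text
clock: 20.0
position: [0.4334, -0.1648, 0.3501]
ee_rot: [0.13, 1.083, -0.043]
force: [-0.2, 0.0, 0.3]
width: 0.65
```

arm_command(
  motion=[
    [60, 0, 0, 0, 10, 0, 0],
    [60, 0, 0, 0, 10, 0, 0],
    [60, 0, 0, 0, 10, 0, 0],
    [60, 0, 0, 0, 10, 0, 0],
    [60, 0, 0, 0, 10, 0, 0],
  ],
)

```text
clock: 20.62
position: [0.4334, -0.1648, 0.3501]
ee_rot: [0.912, 1.002, -0.516]
force: [0.6, 0.6, 0.2]
width: 0.655
```

arm_command(
  motion=[
    [60, 0, 0, 0, 10, 0, 0],
    [60, 0, 0, 0, 10, 0, 0],
    [60, 0, 0, 0, 10, 0, 0],
    [60, 0, 0, 0, 0, 0, 0],
    [60, 0, 0, 0, 0, 0, 0],
  ],
)

```text
clock: 21.25
position: [0.4334, -0.1654, 0.3501]
ee_rot: [1.366, 0.881, -0.794]
force: [-1.1, -0.3, -0.1]
width: 0.657
```

```bash
python3 - <<'E'
from h import *
rep('R')
M,p,o=pose()
T,q=target("R",ang=0,back=-.0025,flip=-1)
for r in rel(M,p,T,q,3): print([float(x) for x in r])
E
```

```text
t 21.25 w 60.3 q [ 0.25  0.14  0.08  2.22 -0.55  0.37 -0.71] F [-1.1 -0.3 -0.1] |F| 1.1 Mtool [ 0.02  0.02 -0.54] turn cw deg 37.8 tilt 0.0 off start-tool mm [-70.3  -0.4   0.2]
[24.3, 0.1, -0.1, 0.07, 0.01, -0.0]
[24.3, 0.1, -0.1, 0.07, 0.01, -0.0]
[24.3, 0.1, -0.1, 0.07, 0.01, -0.0]
```

arm_command(
  motion=[
    [60, 24.3, 0, -0.1, 0, 0, 0],
    [60, 24.3, 0, -0.1, 0, 0, 0],
    [60, 24.3, 0, -0.1, 0, 0, 0],
    [40, 0, 0, 0, 0, 0, 0],
  ],
  newtons=10,
)

```text
clock: 21.75
position: [0.4674, -0.1637, 0.2845]
ee_rot: [1.369, 0.883, -0.797]
force: [-0.6, 0.7, 0.6]
width: 0.59
```

arm_command(
  motion=[
    [5, 0, 0, 0, 0, 0, 0],
    [5, 0, 0, 0, 0, 0, 0],
    [5, 0, 0, 0, 0, 0, 0],
    [5, 0, 0, 0, 0, 0, 0],
    [5, 0, 0, 0, 0, 0, 0],
  ],
  newtons=20,
)

```text
clock: 22.38
position: [0.4675, -0.1637, 0.286]
ee_rot: [1.369, 0.88, -0.796]
force: [-2.4, 0.3, 4.4]
width: 0.131
```

arm_command(
  motion=[
    [5, 0, 0, 0, 0, 0, 0],
    [5, -0.4, 0, 0, -6, 0, 0],
    [5, -0.4, 0, 0, -6, 0, 0],
  ],
  newtons=25,
)

```text
clock: 22.75
position: [0.4672, -0.1635, 0.2867]
ee_rot: [1.183, 0.937, -0.681]
force: [-2.5, 2.0, 5.2]
width: 0.129
```

```bash
python3 -c "
from h import *
rep('R')"
```

```text
t 22.75 w 11.8 q [ 0.39  0.3  -0.12  2.22 -0.68  0.2  -0.38] F [-2.5  2.   5.2] |F| 6.1 Mtool [ 0.19  0.85 -0.24] turn cw deg 25.9 tilt 0.0 off start-tool mm [ 1.6 -0.4  0.4]
```

arm_command(
  motion=[
    [5, -0.4, 0, 0, -6, 0, 0],
    [5, -0.4, 0, 0, -6, 0, 0],
    [5, -0.4, 0, 0, -6, 0, 0],
  ],
)

```text
clock: 23.12
position: [0.4665, -0.1634, 0.2877]
ee_rot: [0.904, 1.003, -0.511]
force: [-2.4, 3.2, 5.1]
width: 0.13
```

```bash
python3 -c "
from h import *
rep('R')"
```

```text
t 23.12 w 11.9 q [ 0.45  0.3  -0.19  2.22 -0.57  0.19 -0.17] F [-2.4  3.2  5.1] |F| 6.5 Mtool [0.16 1.11 0.12] turn cw deg 7.9 tilt 0.0 off start-tool mm [ 0.4 -0.4  0.2]
```

arm_command(
  motion=[
    [5, -0.3, 0, 0, -5, 0, 0],
    [5, -0.3, 0, 0, -5, 0, 0],
    [5, -0.3, 0, 0, -4, 0, 0],
    [5, -0.2, 0, 0, -3, 0, 0],
  ],
)

```text
clock: 23.62
position: [0.4659, -0.1632, 0.2886]
ee_rot: [0.641, 1.047, -0.351]
force: [-4.0, 3.4, 6.8]
width: 0.126
```

```bash
python3 -c "
from h import *
rep('R')"
```

```text
t 23.62 w 11.6 q [ 0.5   0.31 -0.25  2.21 -0.45  0.19  0.02] F [-4.   3.4  6.8] |F| 8.6 Mtool [0.16 1.12 0.52] turn cw deg -9.1 tilt 0.0 off start-tool mm [-0.7 -0.4 -0.1]
```

arm_command(
  motion=[
    [5, -0.2, 0, 0, -3, 0, 0],
    [5, -0.2, 0, 0, -3, 0, 0],
    [5, -0.1, 0, 0, -3, 0, 0],
  ],
)

```text
clock: 24.0
position: [0.4656, -0.1633, 0.289]
ee_rot: [0.501, 1.063, -0.266]
force: [-2.7, 3.6, 5.1]
width: 0.132
```

```bash
python3 -c "
from h import *
rep('R')"
```

```text
t 24.0 w 12.1 q [ 0.53  0.31 -0.29  2.21 -0.39  0.19  0.12] F [-2.7  3.6  5.1] |F| 6.8 Mtool [0.58 0.96 0.58] turn cw deg -18.0 tilt 0.0 off start-tool mm [-1.1 -0.5 -0.1]
```

Stop reached (Mx 0.58, near the expected -14°). I'll press a little more to confirm.

arm_command(
  motion=[
    [5, 0, 0, 0, -3, 0, 0],
    [5, 0, 0, 0, -3, 0, 0],
    [5, 0, 0, 0, -3, 0, 0],
    [5, 0, 0, 0, 0, 0, 0],
  ],
  newtons=30,
)

```text
clock: 24.5
position: [0.4654, -0.1639, 0.2888]
ee_rot: [0.361, 1.075, -0.183]
force: [-3.6, 2.6, 4.8]
width: 0.155
```

```bash
python3 -c "
from h import *
rep('R')"
```

```text
t 24.5 w 14.3 q [ 0.56  0.31 -0.32  2.21 -0.33  0.18  0.21] F [-3.6  2.6  4.8] |F| 6.5 Mtool [0.87 0.84 0.37] turn cw deg -26.9 tilt 0.0 off start-tool mm [-1.1 -1.1  0.2]
```

arm_command(
  motion=[
    [5, 0, 0, 0, 4, 0, 0],
    [5, 0, 0, 0, 4, 0, 0],
    [60, 0, 0, 0, 0, 0, 0],
    [60, 0, 0, 0, 0, 0, 0],
    [60, 0, 0, 0, 0, 0, 0],
  ],
)

```text
clock: 25.12
position: [0.4659, -0.1642, 0.2889]
ee_rot: [0.485, 1.064, -0.258]
force: [0.9, 0.2, 0.4]
width: 0.414
```

arm_command(
  motion=[
    [60, 0, 0, 0, 0, 0, 0],
    [60, -25, 0, 0, 0, 0, 0],
    [60, -55, 0, 0, 0, 0, 0],
    [60, -55, 0, 0, 0, 0, 0],
    [60, 0, 0, 0, 0, 0, 0],
  ],
)

```text
clock: 25.75
position: [0.402, -0.1683, 0.4118]
ee_rot: [0.483, 1.057, -0.26]
force: [1.0, -1.5, -0.9]
width: 0.651
```

```bash
python3 - <<'E'
from h import *
rep('R')
g=get_image("wrist"); cv2.imwrite("pics/w7.png",g["frame"][:,:,::-1])
t=get_image("side"); cv2.imwrite("pics/s1.png",np.hstack([cv2.resize(t["frame"][190:420,220:440,::-1],None,fx=1.7,fy=1.7),cv2.resize(g["frame"][:391,133:507,::-1],(374,391))]))
for n in("oil_can","wax_tin","oilstone"): print(n,[np.round(d["point"],3).tolist() for d in pinpoint("side",n)][:1])
for c in("top","side"):
 P=cloud(c)
 for s in "LR":
  d=ST[s]; T,q=target(s,ang=0,flip=1); n=-T[:,0]; Y=np.array([-np.sin(d["yaw"]),np.cos(d["yaw"]),0]); Xb=np.cross(Y,n)
  W=(P-d["B"])@np.c_[Xb,Y,n]; W=W[(W[:,2]>.055)&(W[:,2]<.09)&(np.hypot(W[:,0],W[:,1])<.06)]
  ev,V=np.linalg.eigh(np.cov(W[:,:2].T)); a=V[:,1]
  print(c,s,len(W),"wing angle",np.degrees(np.arctan(a[1]/a[0])).round(1),"start",d["ang"])
E
```

```text
t 25.75 w 59.7 q [ 0.6   0.02 -0.25  2.17 -0.37  0.52  0.13] F [ 1.  -1.5 -0.9] |F| 2.0 Mtool [-0.02  0.34 -0.35] turn cw deg -19.0 tilt 0.5 off start-tool mm [-1.395e+02 -1.000e-01  1.600e+00]
oil_can [[0.752, 0.008, 0.004]]
wax_tin [[0.435, 0.024, 0.003]]
oilstone [[0.445, -0.429, -0.002]]
top L 244 wing angle -42.2 start 34.0
top R 291 wing angle 54.4 start 38.0
side L 553 wing angle -40.8 start 34.0
side R 307 wing angle 50.9 start 38.0
```

View pics/s1.png

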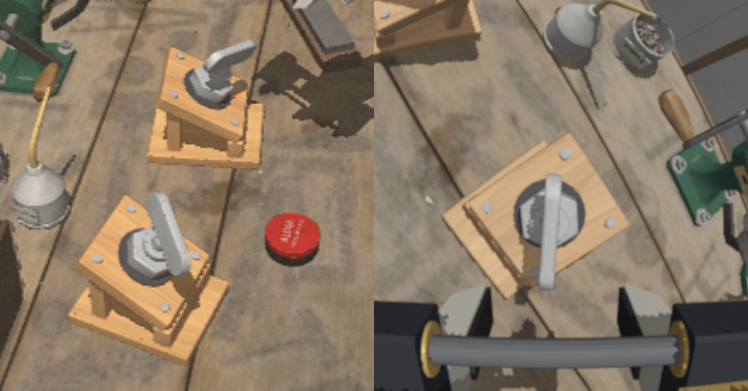

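The final picture shows R's wing at its out-stop angle, L's wing swung round to home, the loose things where they were, and the gripper clear. Handing in.

```bash
python3 -c "
from cell import arm
print(arm.sign_off())"
```

```text
the job is handed in; nothing more can be done
None
```

The job is handed in at about 26 s on the clock. The binding screw is backed out to its stop and the free-running one is screwed fully home.

- **Right stand (y ≈ -0.16):** its screw stopped dead after about 38° clockwise, with the wrist moment rising to about 1 N m, so this is the one that binds. I left it in while I turned the other.
- **Left stand (y ≈ +0.14):** its screw ran about 76° clockwise to its hard stop, where the moment reached 0.84 N m. I left it home.
- **Backing out:** I then turned the right screw anticlockwise about 52° to its out-stop, where the moment reached 0.87 N m.

**Last checks:**
- **Wing angles:** depth images put the right wing at 51–54° and the left at -41 to -42°. That agrees with about 0 rad (backed out) and about 1.6 rad (home).
- **Loose things:** the oil can, wax tin and oilstone were within about 4 mm of their first readings, which is the measuring error.
- **Forces:** the highest wrist force I read was about 24 N.
- **Gripper:** it ended open and clear of everything.

No check failed. The top and side cameras differed by 3.5° on the right wing, within fit error. One sideways move fell short because the wrist joints hit their speed limit; I finished it before going in.

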